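Free the wide chest's drawer

TASK

Two small wooden chests stand on the turntable, each with a drawer barred by a steel stay that is hinged at the back beside the lid hinges and hooks down over the drawer's front. On the wider chest, lift the stay by its front knob until it stands about upright, then pull that drawer well open (to about 6 cm) and let go, leaving it open and the stay standing. Leave the narrower chest barred and shut.

Things in the scene. Friction and masses are not known exactly. Their poses are not given: they have to be found in the camera images.
- wide_chest: the wider of two fixed plain wooden chests, 120 deep (x) x 150 wide (y) x 90 tall; origin at the centre of its underside, x axis points from its front to its back (away from the robot), y to its left side, z up. Its lid does not open
- wide_stay (a joint): angle of the wide chest's steel stay (rad): 0 = lying over the top, its toe barring the drawer; grows as its front end is lifted up and back; 1.57 = upright, stop at 1.7. A stiff hinge: it stays where it is left (1 N or so at the knob moves it)
- wide_knob (a point): centre of the stay's front knob, a steel cross bar 24 long (along the chest's y) and 14 in diameter; with the stay down it is 90 in front of the chest's centre and 95 above the table, 161 in front of the hinge axis and 29 above it. Free air at both ends and below; the bar of the stay leading to it is 16 wide and 4 thick. Its axes turn with the stay
- wide_hinge (a point): point on the stay's hinge axis (along the chest's y), 71 behind the chest's centre, 66 above the table. Its axes turn with the stay
- wide_drawer (a joint): how far the wide chest's drawer is out (m): 0 = shut, stop at 0.07; slides along the chest's -x against about 1.5 N of friction; it cannot pass the stay's toe until the stay is lifted
- wide_pull (a point): centre of the drawer's steel pull, a block 24 (along x) x 20 (along y) x 20 tall, its centre 45 above the table and 26 in front of the chest's front face, just below the lowered stay's knob (free to take from above once the stay stands upright)
- narrow_chest: the narrower chest, 120 deep x 90 wide x 90 tall, with the same stay, knob and pull; to be left alone; origin at the centre of its underside, axes as for the wide chest
- narrow_stay (a joint): angle of the narrow chest's stay (rad), 0 = down; leave it
- narrow_drawer (a joint): how far the narrow chest's drawer is out (m), 0 = shut; leave it

How it is judged:
By the outcome, as a careful person would: the job done as asked, in the order asked, and still so for the second after the job is handed in, with the robot touching nothing.
It also fails if it takes over 45 s, if anything falls off the work surface, if the arm or the gripper's body presses on something with over 40 N, if the wrist force passes 120 N, or if a joint passes its speed limit or range.

ROBOT

A 6-joint arm with a two-finger parallel gripper is mounted at the origin on a cart in front of the work surface, level with it; the furniture and walls round the work are solid. World frame = base frame: x ahead of the robot, y to its left, z up, the work surface at z = 0. Lengths are in mm, angles in rad, forces in N, time in s.
With the tool pointing down it reaches from about 300 to 875 mm from the base axis. Payload 4.2 kg.
Tool frame: the origin (TCP) lies midway between the tips of the shut fingers; the grasp point (between the pads) lies 19 mm behind it; z points along the fingers, y is the direction in which the jaws open and shut (so a half turn about z gives the same grasp; the last joint's range is limited). The gripper opens to 85 mm and grips with 20 to 120 N. Pads are 22 mm wide; open, the fingers measure 114 mm over their backs; the gripper's body (76 mm by 85 mm) begins 54 mm behind the grasp point. The pads swing forward as they close: fully open they stand 13 mm farther back than shut.
Start: joints at [-1.179, 0.32, 1.565, -0, 1.257, -0.02], TCP at [230.153, -526.945, 231.338] pointing down, gripper open.
Joint ranges: [-3.11, 3.11], [-0.84, 2.01], [0.21, 2.61], [-1.34, 4.49], [0.05, 2.63], [-2.56, 2.56]. Speed limits (rad/s): [2.57, 2.57, 3.14, 3.14, 3.14, 3.14].

INTERFACE

Orientations are given as a unit quaternion [w, x, y, z].
In Python, from cell import bot gives the robot as it stands. The module is installed in compiled form; this text tells all that it offers.
- The arm moves only by the shell command python3 -m crank 'ROWS' [FORCE]. ROWS is JSON, a list that holds one entry, the list of rows, each a list of 7 numbers: the shift along the tool's x, y, z in m, then the turn, a rotation vector about the tool's x, y, z in degrees, then the finger opening in m, from 0 to 0.0854. In form: [[[x, y, z, ax, ay, az, jaw], ...]]. A call has exactly 10 rows; each row shifts and turns the commanded pose from where the row before left it, along the tool's axes as they then stand; what a row does not reach is not made up. A row lasts 1/10 s, in which the tool goes at most 50 mm and 8.59 degrees, less where a joint would pass 70% of its speed; a pose out of reach is approached as far as the arm can. A call is refused whole if a number of a shift passes 0.05 or a number of a turn 8.59, either way. A call with a gripper value outside its range is refused whole. The fingers move at their own pace and stop on an object; FORCE is the grip in N (left out, the last holds). Time passes only in rows, so rows that do not move let the fingers close, or fill a call up. It gives the time, the measured TCP pose, the force and the opening at its end, in the units of the state.
- bot.sense(): the state, without advancing time (a new reading comes with each control period).
- bot.capture(name): name is "scene" or "top" or "wrist"; returns the picture (400x640x3 uint8, blue, green, red); there is no depth.
- bot.camera_info(name): a dict with "K" (3x3 intrinsics, pixels), "camera_from_world" (4x4, takes a point from world to camera coordinates). Camera axes: x right, y down, z forward; pixel columns grow to the right and rows downward; lengths in mm; the calibration is good to about 2 mm. A picture is of the moment at which its call begins: read the wrist's pose just before it. camera_info takes no time and is no camera call; for the wrist camera it gives the pose at the moment of the call.
- bot.finish_job(): hands the job in, once; it reports no verdict.
The state is a dict: "clock": time; "joint_positions": joint angles; "dq": joint speeds; "effort": joint torques, N m; "eef_pos": TCP position; "eef_rot": TCP orientation; "wrist_force": force on the tool from outside, world axes, zero at the start; "torque": the same for the moment, N m; "opening": finger opening in mm.
Only numpy, scipy, OpenCV 4.12 (cv2) and the standard library are available. Lean on these libraries where they do the work, as an engineer would, in place of code of your own. Each camera call takes 0.05 s, during which the arm holds its last target.

## Working session

There is one attempt and no reset: what is moved stays moved. The work goes in short steps, Python scripts to look and compute and a shell command to move; the robot and the scene stay as the last step left them, time stands still between calls to the robot, and variables do not carry over. Pictures are saved under pics/ and viewed, and the job is handed in when it is done.

```bash
mkdir -p pics
python3 - <<'E'
from cell import bot
import cv2
s=bot.sense();print(s)
for n in("scene","top"):
    cv2.imwrite(f"pics/{n}0.png",bot.capture(n)); i=bot.camera_info(n);print(n,i)
E
```

```text
{'clock': 0.0, 'joint_positions': array([-1.17900114e+00,  3.20263770e-01,  1.56568746e+00, -1.25504270e-05,
        1.25743331e+00, -1.99989932e-02]), 'dq': array([-0.00011513, -0.00027958,  0.00044016, -0.00010468, -0.00137059,
        0.00035545]), 'effort': array([-1.92769869e-03, -4.15530038e+01, -2.34166574e+01, -3.37587221e-05,
        8.28802586e-03, -4.15014327e-06]), 'eef_pos': array([ 229.95458356, -526.47516964,  230.49516522]), 'eef_rot': array([-8.79406166e-04,  9.78877183e-01,  2.04447201e-01, -1.71462034e-04]), 'wrist_force': array([-0.37523345,  0.5442435 ,  0.0232927 ]), 'torque': array([-0.01977887, -0.00186792,  0.00010654]), 'opening': 85.49794811531211}
scene {'K': array([[399.62112073,   0.        , 318.2205036 ],
       [  0.        , 399.62112073, 196.90838831],
       [  0.        ,   0.        ,   1.        ]]), 'camera_from_world': array([[-8.71955078e-01, -4.89051837e-01,  2.28613870e-02,
         4.20735192e+02],
       [-2.96469781e-01,  4.90277864e-01, -8.19593366e-01,
         2.50777524e+02],
       [ 3.89615209e-01, -7.21426308e-01, -5.72489364e-01,
         9.47279635e+02],
       [ 0.00000000e+00,  0.00000000e+00,  0.00000000e+00,
         1.00000000e+00]])}
top {'K': array([[425.60497249,   0.        , 322.1818575 ],
       [  0.        , 425.60497249, 193.27724956],
       [  0.        ,   0.        ,   1.        ]]), 'camera_from_world': array([[-2.29304788e-02, -9.99143533e-01, -3.44440612e-02,
         2.41700106e+01],
       [-9.82619101e-01,  2.88728040e-02, -1.83374107e-01,
         5.12263173e+02],
       [ 1.84211550e-01,  2.96405364e-02, -9.82439588e-01,
         1.11610389e+03],
       [ 0.00000000e+00,  0.00000000e+00,  0.00000000e+00,
         1.00000000e+00]])}
```

View pics/scene0.png

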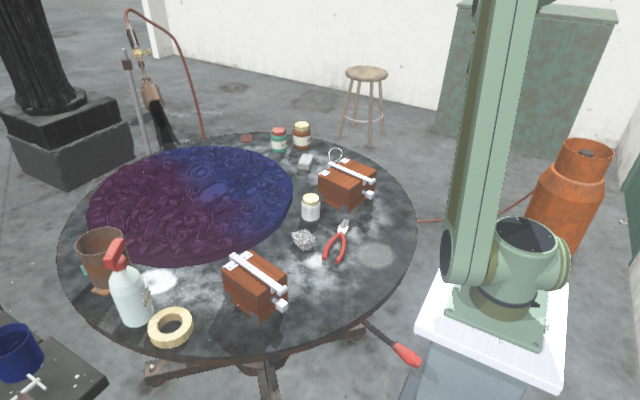

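View pics/top0.png

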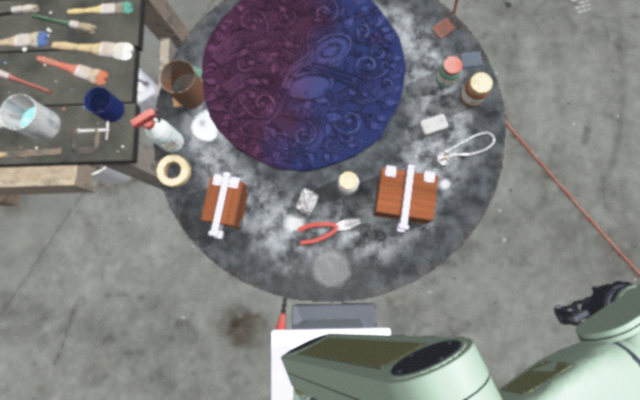

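The wide chest is at about (407,194) in the top view, with its knob near (403,228). The narrow chest is at about (224,202). I'll zoom in on the wide one.

Run:
```python
import cv2
a=cv2.imread("pics/top0.png")[155:240,360:455];cv2.imwrite("pics/topz.png",cv2.resize(a,None,fx=7,fy=7,interpolation=cv2.INTER_CUBIC)[:,:])
a=cv2.imread("pics/scene0.png")[140:220,305:390];cv2.imwrite("pics/scenez.png",cv2.resize(a,None,fx=7,fy=7,interpolation=cv2.INTER_CUBIC))
```

```text
(no output)
```

View pics/topz.png

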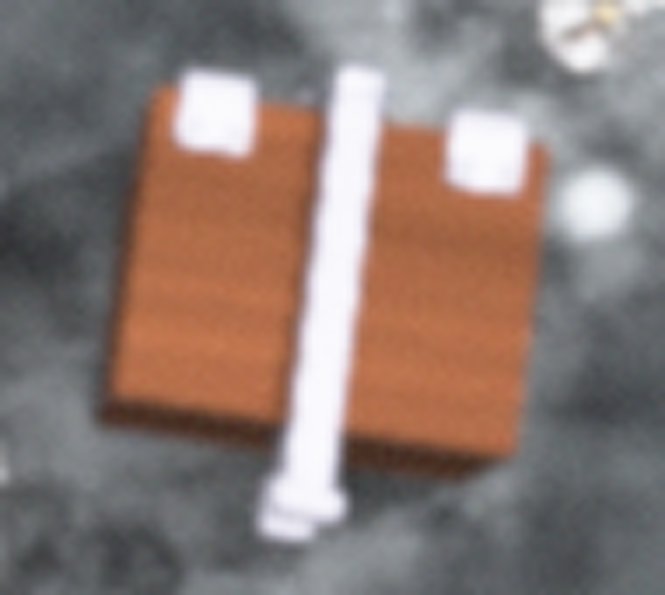

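View pics/scenez.png

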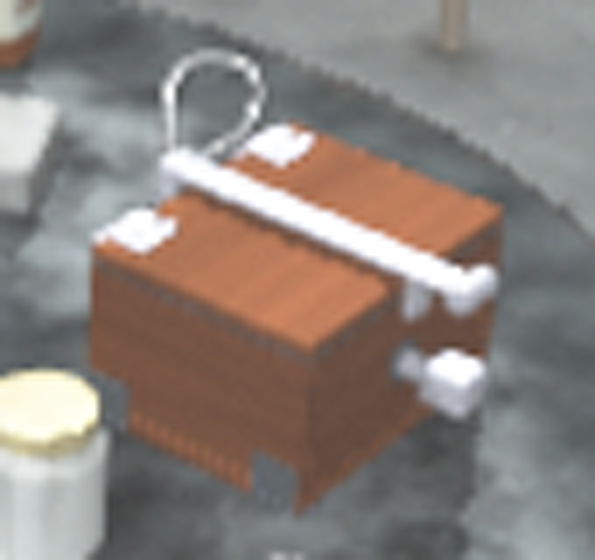

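```bash
cat > h.py <<'E'
import numpy as np,cv2
from cell import bot
def ray(cam,u,v,z,info=None):
    i=info or bot.camera_info(cam);K=i["K"];T=i["camera_from_world"];R=T[:3,:3];c=-R.T@T[:3,3]
    d=R.T@np.linalg.inv(K)@np.array([u,v,1.]);return c+d*(z-c[2])/d[2]
def proj(cam,p):
    i=bot.camera_info(cam);q=i["camera_from_world"]@np.append(p,1);q=i["K"]@q[:3];return q[:2]/q[2]
E
python3 - <<'E'
from h import *
f=lambda x,o:(x+.5)/7-.5+o
P={k:ray("top",f(a,360),f(b,155),z) for k,(a,b,z) in dict(BL=(155,90,90),BR=(548,150,90),FL=(110,400,90),FR=(518,458,90),knob=(308,500,97),stayback=(358,75,92),pull=(283,525,55)).items()}
for k,v in P.items():print(k,v.round(1))
S={k:ray("scene",f(a,305),f(b,140),z) for k,(a,b,z) in dict(BL=(92,252,90),FL=(312,350,90),FR=(503,212,90),BR=(290,120,90),knob=(470,285,95),pull=(455,388,45)).items()}
for k,v in S.items():print(k,v.round(1))
for Q in(P,S):
  c=(Q["BL"]+Q["BR"]+Q["FL"]+Q["FR"])/4;ax=Q["BL"]+Q["BR"]-Q["FL"]-Q["FR"];ay=Q["BL"]+Q["FL"]-Q["BR"]-Q["FR"]
  print(c,np.degrees(np.arctan2(ax[1],ax[0])),np.degrees(np.arctan2(-ay[0],ay[1])),np.hypot(*ax[:2])/2,np.hypot(*ay[:2])/2)
E
```

```text
BL [ 569.9 -149.9   90. ]
BR [ 542.1 -295.7   90. ]
FL [ 452.  -127.5   90. ]
FR [ 426.2 -276.3   90. ]
knob [ 412.1 -197.4   97. ]
stayback [ 572.8 -226.2   92. ]
pull [ 407.2 -194.1   55. ]
BL [ 570.5 -149.6   90. ]
FL [ 454.3 -130.    90. ]
FR [ 428.9 -276.    90. ]
BR [ 548.3 -301.7   90. ]
knob [ 414.8 -203.8   95. ]
pull [ 414.  -197.8   45. ]
[ 497.5337267  -212.37043911   90.        ] -10.131758873676713 -10.299246146680973 118.69938151038386 149.6689384126889
[ 500.49766336 -214.31740949   90.        ] -10.878793165788641 -9.08318271378052 120.01509170064396 150.9455689723135
```

```bash
python3 -m crank '[[[0,0,0,0,0,8.4,0.06],[0,0,0,0,0,8.4,0.06],[0,0,0,0,0,8.4,0.06],[0,0,0,0,0,8.4,0.06],[0.02,-0.045,0,0,0,0,0.06],[0.02,-0.045,0,0,0,0,0.06],[0.02,-0.045,0,0,0,0,0.06],[0.02,-0.045,0,0,0,0,0.06],[0.02,-0.045,0,0,0,0,0.06],[0.02,-0.045,0,0,0,0,0.06]]]' 30; python3 -c "
from h import *
s=bot.sense();print(s['clock'],s['eef_pos'],s['eef_rot'],s['joint_positions'])"
```

```text
clock: 1.1
eef_pos: [395.8, -280.0, 231.1]
eef_rot: [-0.0, 0.996, -0.087, -0.0]
wrist_force: [0.6, 0.4, -1.0]
opening: 59.8
1.1 [ 395.78501975 -280.01965944  231.10809675] [-6.19711405e-05  9.96176534e-01 -8.73630092e-02 -1.18482023e-04] [-6.39454518e-01  1.77824074e-01  1.76052803e+00 -2.00604189e-05
  1.20350731e+00  1.10629806e+00]
```

```bash
python3 -m crank '[[[0,-0.021,0,0,0,0,0.06],[0,-0.021,0,0,0,0,0.06],[0,-0.021,0,0,0,0,0.06],[0,-0.021,0,0,0,0,0.06],[0,0,0.01,0,0,0,0.06],[0,0,0.01,0,0,0,0.06],[0,0,0.01,0,0,0,0.06],[0,0,0.01,0,0,0,0.06],[0,0,0,0,0,0,0.06],[0,0,0,0,0,0,0.06]]]' 30
python3 - <<'E'
from h import *
i=bot.camera_info("wrist");im=bot.capture("wrist");cv2.imwrite("pics/w1.png",im)
for p in [(410,-197,102),(410,-197,95),(568.4,-225.5,92)]:
  q=i["K"]@(i["camera_from_world"]@np.append(p,1))[:3];print(p,q[:2]/q[2])
import pickle;pickle.dump(i,open("w1.pkl","wb"))
E
```

```text
clock: 2.1
eef_pos: [409.7, -199.6, 190.9]
eef_rot: [-0.0, 0.996, -0.088, -0.0]
wrist_force: [0.4, -0.8, 0.4]
opening: 60.0
(410, -197, 102) [315.62295122 210.69726246]
(410, -197, 95) [315.71490621 208.0114499 ]
(568.4, -225.5, 92) [315.30341523 -31.86030672]
```

View pics/w1.png

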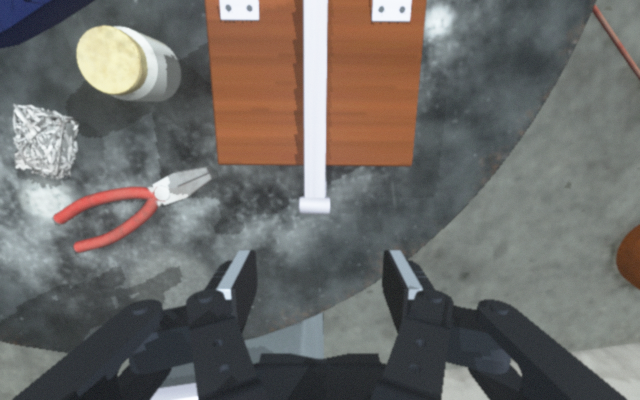

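```bash
python3 -m crank '[[[0.0025,-0.003,0.005,0,0,0,0.06],[0,0,0.02,0,0,0,0.06],[0,0,0.02,0,0,0,0.06],[0,0,0.02,0,0,0,0.06],[0,0,0.02,0,0,0,0.06],[0,0,0.015,0,0,0,0.06],[0,0,0.01,0,0,0,0.06],[0,0,0.004,0,0,0,0.06],[0,0,0,0,0,0,0.06],[0,0,0,0,0,0,0.06]]]' 20
python3 - <<'E'
from h import *
im=bot.capture("wrist");cv2.imwrite("pics/w2.png",im)
E
```

```text
clock: 3.15
eef_pos: [413.4, -196.9, 77.9]
eef_rot: [0.0, 0.996, -0.087, 0.001]
wrist_force: [0.1, 0.4, -0.3]
opening: 59.6
```

View pics/w2.png

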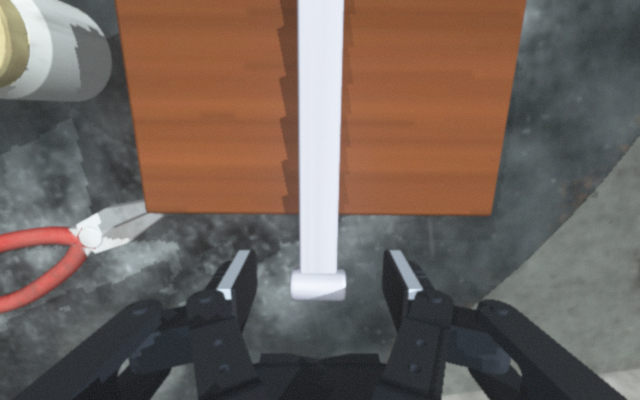

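```bash
python3 -m crank '[[[0,0,0,0,0,0,0.03],[0,0,0,0,0,0,0.02],[0,0,0,0,0,0,0.015],[0,0,0,0,0,0,0.015],[0,0,0,0,0,0,0.015],[0,0,0,0,0,0,0.015],[0,0,0,0,0,0,0.015],[0,0,0,0,0,0,0.015],[0,0,0,0,0,0,0.015],[0,0,0,0,0,0,0.015]]]' 20; python3 -c "
import numpy as np
t=np.radians(np.arange(0,94.6,4.5));x=161-161*np.cos(t)+29*np.sin(t);z=161*np.sin(t)+29*np.cos(t)-29
print(np.c_[np.diff(x),-np.diff(z)].round(1).tolist())"
```

```text
clock: 4.2
eef_pos: [413.0, -196.4, 77.6]
eef_rot: [-0.0, 0.996, -0.087, 0.0]
wrist_force: [1.3, 3.9, 5.0]
opening: 23.6
[[2.8, -12.5], [3.7, -12.3], [4.7, -12.0], [5.6, -11.5], [6.5, -11.1], [7.4, -10.5], [8.2, -9.9], [8.9, -9.2], [9.6, -8.5], [10.3, -7.7], [10.8, -6.9], [11.3, -6.0], [11.8, -5.1], [12.1, -4.2], [12.4, -3.2], [12.6, -2.2], [12.8, -1.2], [12.8, -0.2], [12.8, 0.8], [12.7, 1.8], [12.5, 2.8]]
```

Gripped: the opening is 23.6 mm on a 24 mm knob. Next is the first half of the arc.

```bash
python3 -m crank '[[[0.003,0,-0.0125,0,0,0,0.015],[0.0037,0,-0.0123,0,0,0,0.015],[0.0047,0,-0.012,0,0,0,0.015],[0.0056,0,-0.0115,0,0,0,0.015],[0.0065,0,-0.011,0,0,0,0.015],[0.0074,0,-0.0105,0,0,0,0.015],[0.0082,0,-0.01,0,0,0,0.015],[0.009,0,-0.0092,0,0,0,0.015],[0.0096,0,-0.0085,0,0,0,0.015],[0.0103,0,-0.0077,0,0,0,0.015]]]' 30
python3 - <<'E'
from h import *
im=bot.capture("wrist");cv2.imwrite("pics/w3.png",im)
E
```

```text
clock: 5.2
eef_pos: [478.1, -208.2, 181.7]
eef_rot: [-0.0, 0.996, -0.087, -0.003]
wrist_force: [-1.6, 0.9, -1.7]
opening: 23.2
```

View pics/w3.png

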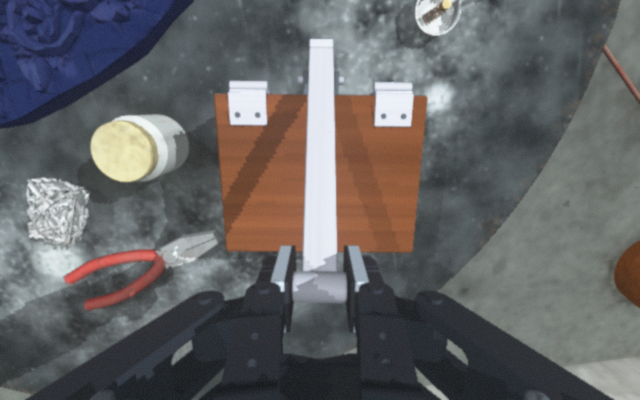

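The knob is still held between the pads at about (320,287), and the stay is roughly half way up. Carrying on.

```bash
python3 -m crank '[[[0.0108,0,-0.0069,0,0,0,0.015],[0.0113,0,-0.006,0,0,0,0.015],[0.0118,0,-0.0051,0,0,0,0.015],[0.0121,0,-0.0042,0,0,0,0.015],[0.0124,0,-0.0032,0,0,0,0.015],[0.0126,0,-0.0022,0,0,0,0.015],[0.0128,0,-0.0012,0,0,0,0.015],[0.0128,0,-0.0002,0,0,0,0.015],[0.0128,0,0.0008,0,0,0,0.015],[0.0127,0,0.0018,0,0,0,0.015]]]' 30
python3 - <<'E'
from h import *
im=bot.capture("wrist");cv2.imwrite("pics/w4.png",im)
im=bot.capture("scene");cv2.imwrite("pics/s4.png",cv2.resize(im[90:230,260:440],None,fx=4,fy=4))
print(bot.sense()['eef_pos'])
E
```

```text
clock: 6.25
eef_pos: [600.1, -230.7, 209.1]
eef_rot: [0.001, 0.996, -0.087, -0.0]
wrist_force: [-2.5, -0.7, 2.7]
opening: 23.1
[ 601.61058395 -230.98564886  208.79872464]
```

View pics/w4.png

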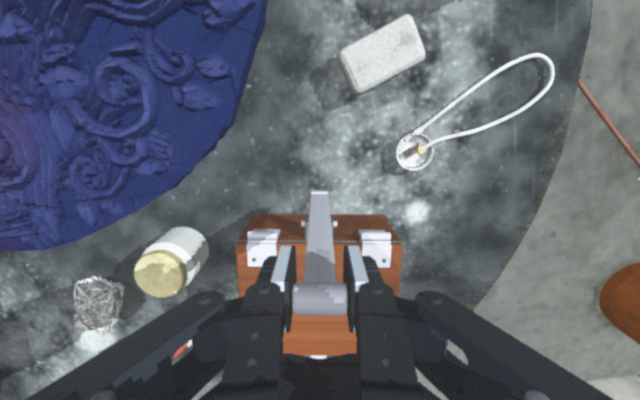

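View pics/s4.png

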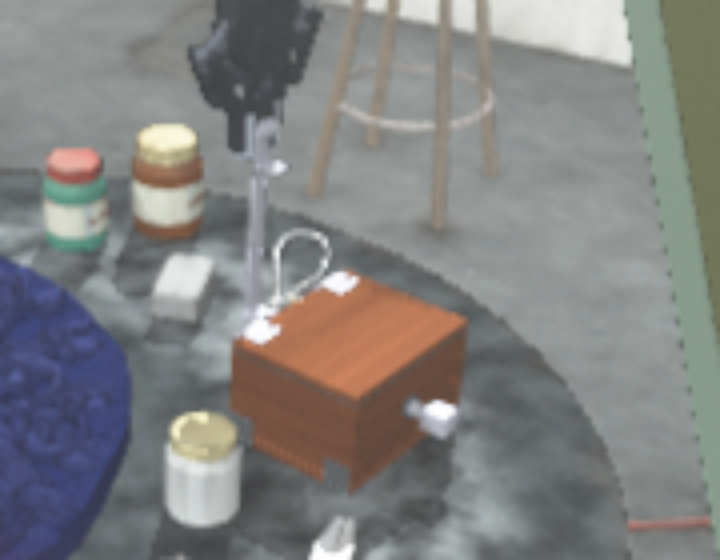

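The stay is upright. Release, then rise clear.

```bash
python3 -m crank '[[[0,0,0,0,0,0,0.03],[0,0,0,0,0,0,0.04],[0,0,0,0,0,0,0.05],[0,0,0,0,0,0,0.055],[0,0,0,0,0,0,0.055],[0,0,-0.01,0,0,0,0.055],[0,0,-0.01,0,0,0,0.055],[0,0,-0.02,0,0,0,0.055],[0,0,-0.02,0,0,0,0.055],[0,0,-0.02,0,0,0,0.055]]]' 30
python3 - <<'E'
from h import *
im=bot.capture("scene");cv2.imwrite("pics/s5.png",cv2.resize(im[90:230,260:440],None,fx=4,fy=4))
print(bot.sense()['eef_pos'])
E
```

```text
clock: 7.35
eef_pos: [600.2, -229.8, 291.0]
eef_rot: [0.0, 0.996, -0.087, 0.001]
wrist_force: [-0.2, -1.0, -0.6]
opening: 54.9
[ 601.59967358 -230.27572173  295.0062048 ]
```

View pics/s5.png

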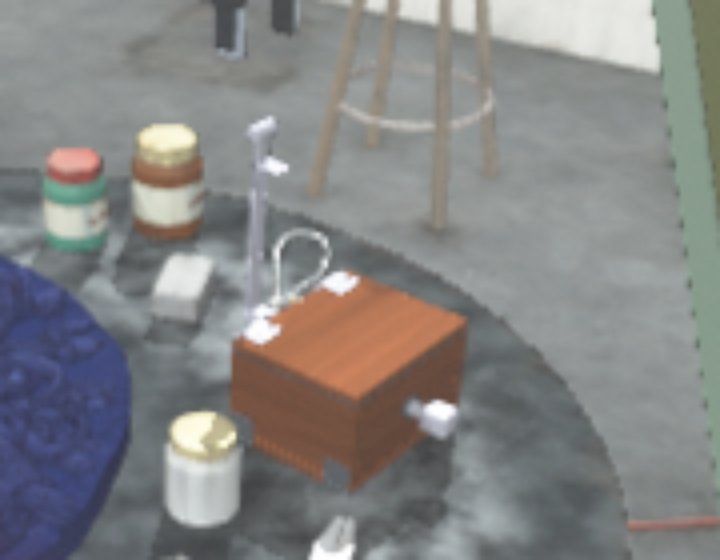

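```bash
python3 -m crank '[[[-0.024,0,0,0,0,0,0.055],[-0.024,0,0,0,0,0,0.055],[-0.024,0,0,0,0,0,0.055],[-0.024,0,0,0,0,0,0.055],[-0.024,0,0,0,0,0,0.055],[-0.024,0,0.02,0,0,0,0.055],[-0.024,0,0.04,0,0,0,0.055],[-0.024,0,0.05,0,0,0,0.055],[0,0,0.05,0,0,0,0.055],[0,0,0.005,0,0,0,0.055]]]' 30
python3 - <<'E'
from h import *
bot.capture("top")
i=bot.camera_info("wrist");s=bot.sense();print(s['eef_pos']);im=bot.capture("wrist");cv2.imwrite("pics/w6.png",im)
for p in [(416,-197.5,55)]:
  q=i["K"]@(i["camera_from_world"]@np.append(p,1))[:3];print(p,q[:2]/q[2])
E
```

```text
clock: 8.4
eef_pos: [409.2, -194.9, 125.0]
eef_rot: [-0.002, 0.996, -0.087, -0.005]
wrist_force: [-0.5, -0.2, 0.2]
opening: 55.2
[ 411.55514755 -195.92442151  126.96701196]
(416, -197.5, 55) [320.30902675 210.94973304]
```

View pics/w6.png

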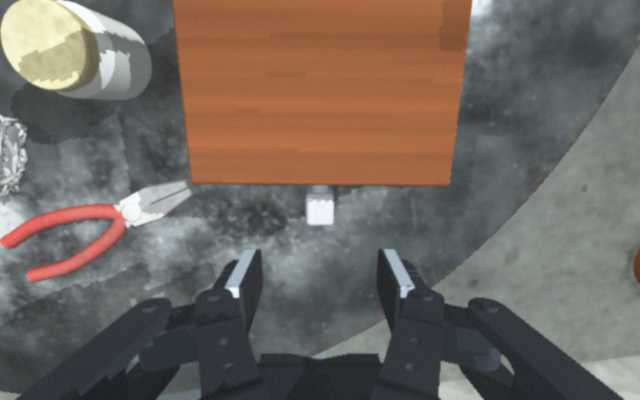

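```bash
python3 -m crank '[[[0.003,-0.0005,0.01,0,0,0,0.055],[0,0,0.02,0,0,0,0.055],[0,0,0.02,0,0,0,0.055],[0,0,0.02,0,0,0,0.055],[0,0,0.015,0,0,0,0.055],[0,0,0.01,0,0,0,0.055],[0,0,0.003,0,0,0,0.055],[0,0,0,0,0,0,0.055],[0,0,0,0,0,0,0.055],[0,0,0,0,0,0,0.055]]]' 30
python3 - <<'E'
from h import *
im=bot.capture("wrist");cv2.imwrite("pics/w7.png",im)
E
```

```text
clock: 9.5
eef_pos: [417.0, -197.1, 31.6]
eef_rot: [0.0, 0.996, -0.087, 0.001]
wrist_force: [0.2, 0.0, -0.3]
opening: 55.1
```

View pics/w7.png

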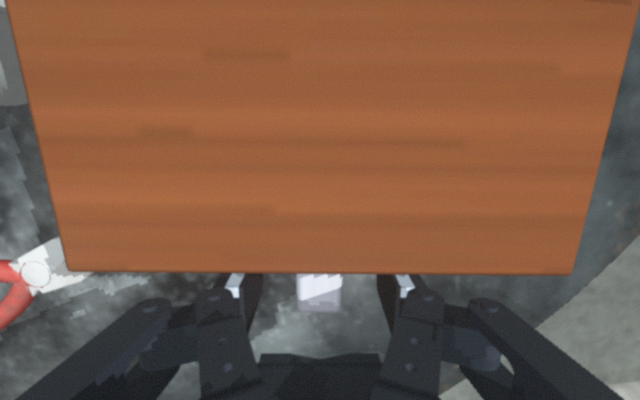

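```bash
python3 -m crank '[[[0,0,0.003,0,0,0,0.03],[0,0,0,0,0,0,0.02],[0,0,0,0,0,0,0.01],[0,0,0,0,0,0,0.01],[0,0,0,0,0,0,0.01],[0,0,0,0,0,0,0.01],[0,0,0,0,0,0,0.01],[0,0,0,0,0,0,0.01],[0,0,0,0,0,0,0.01],[0,0,0,0,0,0,0.01]]]' 30
```

```text
clock: 10.55
eef_pos: [416.2, -196.8, 27.8]
eef_rot: [0.0, 0.996, -0.087, -0.0]
wrist_force: [-0.9, -0.5, 2.0]
opening: 19.3
```

Gripped at 19.3 mm on the 20 mm pull. Pulling out 61 mm.

```bash
python3 -m crank '[[[-0.004,0,0,0,0,0,0.01],[-0.008,0,0,0,0,0,0.01],[-0.01,0,0,0,0,0,0.01],[-0.01,0,0,0,0,0,0.01],[-0.01,0,0,0,0,0,0.01],[-0.009,0,0,0,0,0,0.01],[-0.006,0,0,0,0,0,0.01],[-0.004,0,0,0,0,0,0.01],[0,0,0,0,0,0,0.01],[0,0,0,0,0,0,0.01]]]' 30
python3 - <<'E'
from h import *
im=bot.capture("wrist");cv2.imwrite("pics/w8.png",im);print(bot.sense()['eef_pos'])
E
```

```text
clock: 11.55
eef_pos: [354.8, -185.4, 27.8]
eef_rot: [-0.001, 0.996, -0.087, -0.001]
wrist_force: [-1.1, 6.8, 3.7]
opening: 19.4
[ 354.92713596 -185.44232967   27.81255959]
```

View pics/w8.png

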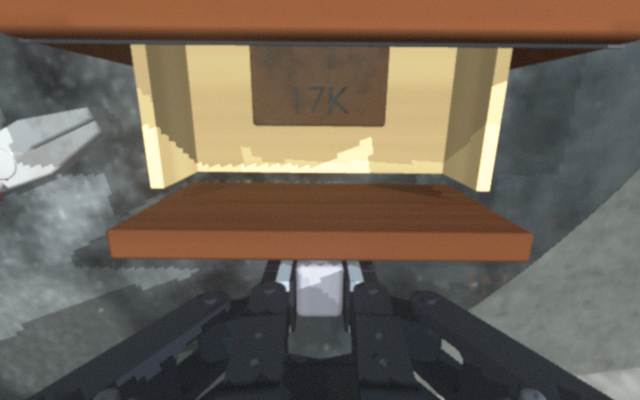

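The drawer is open about 62 mm, with its inside in view above the pull. Release and rise.

```bash
python3 -m crank '[[[0,0,0,0,0,0,0.03],[0,0,0,0,0,0,0.04],[0,0,0,0,0,0,0.05],[0,0,0,0,0,0,0.055],[0,0,0,0,0,0,0.055],[0,0,-0.01,0,0,0,0.055],[0,0,-0.02,0,0,0,0.055],[0,0,-0.03,0,0,0,0.055],[0,0,-0.04,0,0,0,0.055],[0,0,-0.04,0,0,0,0.055]]]' 30
python3 -m crank '[[[-0.005,0,-0.03,0,0,0,0.055],[0,0.03,-0.03,0,0,0,0.055],[0,0.04,-0.01,0,0,0,0.055],[0,0.04,0,0,0,0,0.055],[0,0.04,0,0,0,0,0.055],[0,0.03,0,0,0,0,0.055],[0,0,0,0,0,0,0.055],[0,0,0,0,0,0,0.055],[0,0,0,0,0,0,0.055],[0,0,0,0,0,0,0.055]]]' 30
python3 - <<'E'
from h import *
im=bot.capture("scene");cv2.imwrite("pics/s9.png",im[60:400]);im=bot.capture("top");cv2.imwrite("pics/t9.png",cv2.resize(im[140:260,180:460],None,fx=2.8,fy=2.8));print(bot.sense()['eef_pos'],bot.sense()['wrist_force'])
E
```

```text
clock: 12.6
eef_pos: [355.8, -186.0, 169.8]
eef_rot: [0.0, 0.996, -0.087, -0.0]
wrist_force: [0.4, -1.1, -1.0]
opening: 55.3
clock: 13.6
eef_pos: [320.2, -361.4, 238.1]
eef_rot: [-0.0, 0.996, -0.087, 0.0]
wrist_force: [0.4, 0.7, 0.2]
opening: 55.1
[ 320.26772697 -361.67874523  238.10580049] [-0.32543348 -0.250639   -0.18857199]
```

View pics/s9.png

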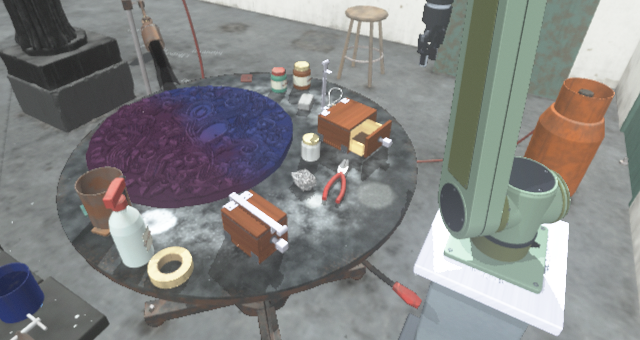

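View pics/t9.png

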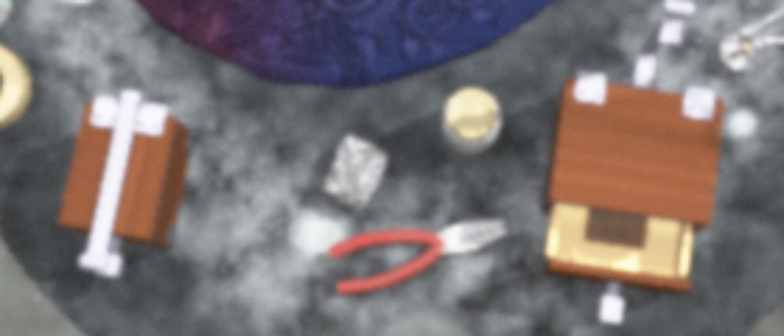

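The wide drawer is open with its pull at (612,310) in the crop, its stay is upright with the knob near (678,8), and the narrow chest is unchanged. One numeric check, then I'll hand in.

Run:
```python
from h import *
f=lambda x,o:(x+.5)/2.8-.5+o
p=ray("top",f(612,180),f(308,140),52);print(p, "travel",np.hypot(*(p-[417,-197.5,52])[:2]))
k=ray("top",f(678,180),f(8,140),227);print("knob",k,"expect upright (597,-230)")
bot.finish_job()
```

```text
[ 354.43615829 -186.93762443   52.        ] travel 63.44917704288148
knob [ 592.97295733 -230.5004086   227.        ] expect upright (597,-230)
the job is handed in; nothing more can be done
```

On the wide chest, I lifted the stay by its knob until it stood upright, then pulled the drawer open about 62 mm and let go. I handed the job in at about 14 s with the arm well clear of everything.

- **Drawer:** the arm moved 62 mm during the pull, and the last top view put the opening at about 63 mm.
- **Stay:** it was still standing after release. Its knob measured at about (593, -231), within 4 mm of the spot I calculated for upright (597, -230).
- **Narrow chest:** it still looked barred and shut in both the scene and top pictures.
- **Forces:** the wrist force readings I saw stayed below 10 N, and it read about zero at the end. No checks failed.

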